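Zero an engraving fixture's depth dial by feel, set it three clicks and lock it

ROBOT

A 7-joint arm with a two-finger parallel gripper is mounted at the origin on the work surface. World frame = base frame: x ahead of the robot, y to its left, z up, the work surface at z = 0. Lengths are in m, angles in rad, forces in N, time in s.
With the tool pointing down it reaches from about 0.4 to 0.85 m from the base axis. Payload 10.4 kg.
Tool frame: the origin (TCP) lies on the centre line of the jaws, within the pads' length; the fingertips stand 11 mm ahead of it and the grasp point (between the pads) lies 8 mm behind it (tip_reach is the distance from the TCP to the fingertips, in m); z points along the fingers, y is the line along which they close (so a half turn about z gives the same grasp; the last joint's range is limited). The gripper opens to 85 mm and grips with 20 to 120 N. Pads are 22 mm wide; open, the fingers measure 114 mm over their backs; the gripper's body (76 mm by 85 mm) begins 54 mm behind the grasp point. The pads swing forward as they close: fully open they stand 13 mm farther back than shut.
Start: joints at [-1.245, 0.332, -0.065, 1.46, 0.022, 1.35, -0.088], TCP at [0.214, 0.587, 0.242] pointing down, gripper open.
Joint ranges: [-2.6, 2.6], [-0.5, 2.12], [-1.47, 1.34], [0.16, 2.42], [-1.27, 4.41], [0.06, 2.06], [-2.6, 2.6]. Speed limits (rad/s): [2.22, 2.22, 2.79, 2.79, 3.14, 3.14, 3.14].

INTERFACE

Orientations are given as a unit quaternion [x, y, z, w].
In Python, from workcell import get_obs, camera, hand_in, tip_reach gives the robot as it stands. The module is installed in compiled form; this text tells all that it offers.
- The arm moves only by the tool move_arm, never from a script. Its argument "plan" is a list of rows, each an object with "delta_pos": the shift along the tool's x, y, z in shares of 0.75 m (1.0 is 0.75 m), a list of three; "turn": the turn, a rotation vector about the tool's x, y, z in fractions of the full range, 1 being 90 degrees, a list of three; "fingers": the closure, from 0 (fully open) to 1 (shut). A call has 1 to 12 rows; each row is the pose to reach, as a shift and turn from the pose commanded when the call began, along the tool's axes at that moment; what a row does not reach only later rows make up. A row lasts 1/8 s, in which the tool goes at most 62.5 mm and 10.7 degrees, less where a joint would pass 70% of its speed; a pose out of reach is approached as far as the arm can. A call with a gripper value outside its range is refused whole. The fingers move at their own pace and stop on an object; "force" is the grip in N (left out, the last holds). Time passes only in rows, so rows that repeat a pose let the fingers close. It gives the time, the measured TCP pose, the force, the opening and the grip force at its end, in the units of the state.
- get_obs(): the state, without advancing time (a new reading comes with each control period).
- camera(name): name is "side" or "top" or "wrist"; returns a dict with "color" (480x640x3 uint8, red, green, blue), "range_z" (480x640 float32, m along the optical axis (not along the pixel's ray), 0 where there is no reading), "fx", "fy", "cx", "cy" (pixels), "k1" (the pictures are not rectified: a ray, as slopes to the right and down, at radius r is drawn at 1 + k1 r^2 times it, then the intrinsics apply), "R" (3x3) and "t" (3): a world point X has camera coordinates R X + t; the wrist camera has in their place "tool_from_camera" (4x4, takes a point from camera to tool coordinates, whose origin is the TCP and whose axes are the flange's). Camera axes: x right, y down, z forward; pixel columns grow to the right and rows downward; lengths in m; the calibration is good to about 2 mm. A picture is of the moment at which its call begins: read the wrist's pose just before it.
- hand_in(): hands the job in; it is judged then, once.
The state is a dict: "clock": time; "joint_pos": joint angles; "joint_velocities": joint speeds; "tau": joint torques, N m; "position": TCP position; "ee_rot": TCP orientation; "ft_force": force on the tool from outside, world axes, zero at the start; "torque": the same for the moment, N m; "grip_width": opening from 0.0 (shut) to 1.0 (fully open); "grasp_force": force on a finger pad.
Only numpy, scipy, OpenCV 4.12 (cv2) and the standard library are available. Lean on these libraries where they do the work, as an engineer would, in place of code of your own. Each camera call takes 0.05 s, during which the arm holds its last target. There are 200 camera calls.

TASK

Set the scribing depth on the engraving fixture. Turn the wide wing-grip dial clockwise (seen from above), click by click, until it comes up firmly against its zero stop, without forcing the stop; back it off anticlockwise by three clicks so that it rests in the third notch, then push the tall ball-ended lock lever fully over towards the brass tray and let go. Leave the small feed knob as it is and do not disturb the things lying about.

Things in the scene. Friction and masses are not known exactly. Their poses are not given: they have to be found in the camera images.
- fixture: Black board 470 x 370 x 20 mm, grey setting box 140 x 350 x 45 mm on its robot side (top 65 mm above table). Origin: board underside, level with the table, 10 mm beyond the box's centre. Its x points to the tray (brass, 236 mm across, centre at x 215 mm), y to the left, z up. On the box: dial at y +75, lock lever at y -65, feed knob at (-20,-140) mm.
- dial_grip (a point): Point on the dial's axis, 92 mm above table. Dial: black disc 72 mm wide, top 74 mm above table, with an upright wing 54 long x 14 thick, from 74 to 108 mm above table; x axis along the wing to its white mark, z up (the dial's axis). Start: 2 to 4 clicks from the stop. Wing headings tell nothing of the clicks: see dial_seat.
- dial_seat (a point): Point on the box top under the dial, on its axis. How the dial clicks: a spring pawl drops into uneven notches 15 to 20 degrees apart; ridges between take 0.1 to 0.3 Nm. The zero notch, 2.5 degrees before the stop, is click 0; each ridge passed is one click. The stop is inside, its place unknown; it yields 8 Nm/rad. Press it with 0.4 to 0.6 Nm; over 0.9 Nm it slips.
- lock_base: Dark block 70 x 50 x 25 mm under the lock lever; axes as the fixture's, origin at its underside, 65 mm above table.
- lock_tip (a point): Centre of the steel ball, 26 mm across, on the lock lever: 10 mm rod, ball centre 70 mm from a pivot (along fixture y) that is 22 mm above lock_base's origin. Free it leans to the robot: ball at fixture x -27 mm from the pivot, 151 mm above table; locked, at +27 mm. Friction about 1 N at the ball; it stays where it is left.
- lock (a joint): Lock lever angle, rad: 0 = free (leaning to the robot), 0.8 = fully over to the tray (locked).
- feed (a joint): Small feed knob's angle, rad, 0 at the start: leave alone. Black disc 32 mm wide with a wing 30 x 14 mm, top 109 mm above the table.
- gauge: Loose steel gauge block 30 x 20 x 11 mm on the box between dial and lever; leave it. (More loose things, left alone too: at the right on the table a hammer, a punch, a brass bowl; at the left two lidded pots up to 118 mm high and a pencil, all at least 400 mm to the side.)
- punch_a: Loose steel punch 105 x 10 x 10 mm on the board beside the tray, at the dial's side; leave it.

How it is judged:
By the outcome, as a careful person would: the job done as asked, in the order asked, and still so for the second after the job is handed in, with the robot touching nothing.
It also fails if it takes over 72 s, if anything falls off the work surface, if the arm or the gripper's body presses on something with over 40 N, if the wrist force passes 120 N, or if a joint passes its speed limit or range.

## Working session

There is one attempt and no reset: what is moved stays moved. The work goes in short steps, Python scripts to look and compute and a tool call to move; the robot and the scene stay as the last step left them, time stands still between calls to the robot, and variables do not carry over. Pictures are saved under pics/ and viewed, at most 10 in all, crops included, and the job is handed in when it is done.

Besides the shell and the picture viewer there is one more tool, called after "Request:" by a JSON object that holds its "api" and its "payload", one argument or row to a line. move_arm: Moves the arm, as the interface text tells. Its arguments: {"type":"object","properties":{"plan":{"type":"array","items":{"type":"object","properties":{"delta_pos":{"type":"array","items":{"type":"number"}},"turn":{"type":"array","items":{"type":"number"}},"fingers":{"type":"number"}}}},"force":{"type":"number"}},"required":["plan"]}

```bash
mkdir -p pics
python3 - <<'E'
from workcell import *
import cv2
o=get_obs()
for k in o: print(k,o[k])
for n in ("top","side"):
    c=camera(n); cv2.imwrite(f"pics/{n}0.png",c["color"][...,::-1])
    print(n,[c[k] for k in("fx","fy","cx","cy","k1","R","t")])
E
```

```text
clock 0.0
joint_pos [-1.24455228  0.33289437 -0.06472046  1.46097478  0.02157536  1.34988207
 -0.08849982]
joint_velocities [-5.17177873e-04  6.79295596e-04  2.82861991e-04  9.49737185e-04
  8.59746151e-04 -8.38100544e-04 -1.08315033e-05]
tau [ 2.97301822e-04 -6.25431418e+01  4.91235266e-02 -3.91618180e+01
  1.61350658e-02  9.49985959e-03 -1.12165500e-05]
position [0.21349155 0.58701212 0.24148593]
ee_rot [ 1.73521285e-01  9.84829847e-01 -7.24010532e-04 -1.08591241e-04]
ft_force [0.32946368 1.08859199 0.00977344]
torque [ 0.00020029 -0.01988477  0.0366203 ]
grasp_force 0.0
grip_width 0.9994213334940272
top [462.97727178536223, 462.97727178536223, 318.58900645668115, 242.00265505878633, -0.021552919785935272, array([[-0.0273035 , -0.99950548,  0.01559873],
       [-0.98275491,  0.02398447, -0.18335082],
       [ 0.18288603, -0.02033585, -0.98292378]]), array([0.06638391, 0.57308931, 0.67248666])]
side [478.60173984564125, 478.60173984564125, 320.5994000775672, 236.30926796508118, -0.03286914690712735, array([[ 0.98257403, -0.18541927,  0.01296015],
       [-0.1069894 , -0.62121893, -0.77629911],
       [ 0.1519919 ,  0.76138475, -0.63023149]]), array([-0.5475842 ,  0.18360082,  0.62028406])]
```

View pics/top0.png

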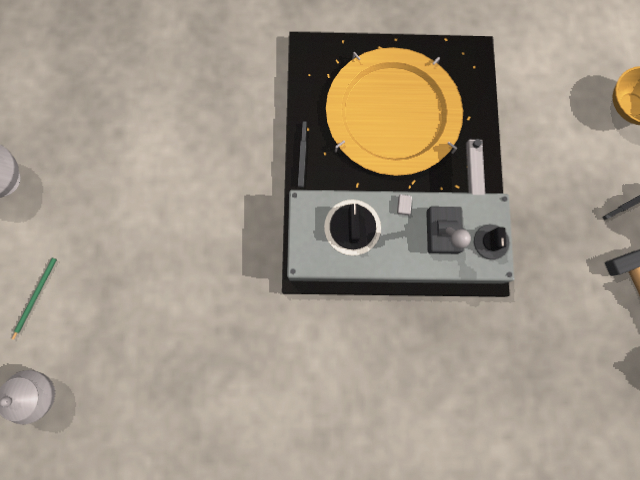

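View pics/side0.png

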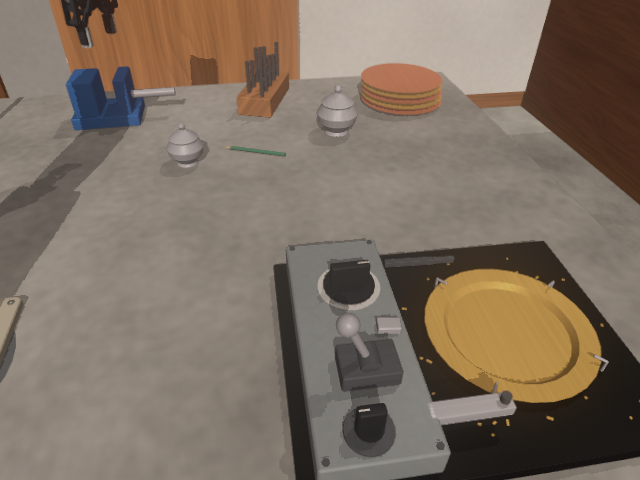

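Top view: fixture box spans about (290,191)–(514,282), dial at (353,226) with its mark pointing up the picture, ball at (461,239), feed knob at (492,241), gauge at (405,204), punch at (303,155). The side view agrees. Next I measure.

```bash
cat > h.py <<'E'
import numpy as np, cv2
from workcell import *
from scipy.spatial.transform import Rotation as Ro
def K(c): return np.array([[c["fx"],0,c["cx"]],[0,c["fy"],c["cy"]],[0,0,1]])
def rays(c,uv):
    return cv2.undistortPoints(np.float64(uv).reshape(-1,1,2),K(c),np.array([c["k1"],0,0,0.]))[:,0]
def plane(c,uv,z):
    s=rays(c,uv); d=np.c_[s,np.ones(len(s))]@c["R"]; o=-c["R"].T@c["t"]
    return o+d*((z-o[2])/d[:,2])[:,None]
def cloud(c):
    v,u=np.mgrid[:480,:640]; s=rays(c,np.c_[u.ravel(),v.ravel()])
    P=np.c_[s,np.ones(len(s))]*c["range_z"].ravel()[:,None]
    return ((P-c["t"])@c["R"]).reshape(480,640,3)
E
python3 - <<'E'
from h import *
c=camera("top"); X=cloud(c); col=c["color"].astype(int); Z=X[...,2]
def roi(m,u0,v0,u1,v1):
    r=np.zeros_like(m); r[v0:v1,u0:u1]=m[v0:v1,u0:u1]; return r.astype(np.uint8)
def big(m): return max(cv2.findContours(m,0,1)[0],key=cv2.contourArea)
hsv=cv2.cvtColor(c["color"],cv2.COLOR_RGB2HSV)
# box top by depth
m=roi((abs(Z-.065)<.006),270,180,530,290); 
ct=cv2.findContours(m,0,1)[0]; pts=np.vstack([q for q in ct if cv2.contourArea(q)>30])[:,0]
W=plane(c,pts,.065)[:,:2].astype(np.float32); r=cv2.minAreaRect(W); print("box",r,cv2.boxPoints(r).tolist())
# corner pixels by eye
print("corners",plane(c,[[290,191],[511,193],[514,282],[289,280]],.065)[:,:2].round(4).tolist())
# ring
m=roi(col.min(2)>190,315,190,390,265); m=cv2.morphologyEx(m,3,np.ones((5,5)))
q=cv2.convexHull(big(m))[:,0]; print("ring",cv2.fitEllipse(plane(c,q,.066)[:,:2].astype(np.float32)))
# wing
m=roi(abs(Z-.108)<.006,325,195,380,260); q=np.argwhere(m)[:,::-1]
W=plane(c,q,.108)[:,:2].astype(np.float32);r=cv2.minAreaRect(W); print("wing",len(q),r,cv2.boxPoints(r).tolist())
m=roi(Z>.135,400,180,520,285); print("ball",m.sum(),plane(c,[np.argwhere(m)[:,::-1].mean(0)],.151),X[m>0].mean(0))
# tray
m=roi((hsv[...,0]>12)&(hsv[...,0]<30)&(hsv[...,1]>120),290,30,500,190); q=cv2.convexHull(big(cv2.morphologyEx(m,2,np.ones((3,3)))))[:,0]
print("tray z",np.median(Z[m>0])); print(cv2.fitEllipse(plane(c,q,float(np.median(Z[m>0])))[:,:2].astype(np.float32)))
b=c["color"][180:290,280:520]; cv2.imwrite("pics/crop1.png",cv2.resize(b,None,fx=3.2,fy=3.2,interpolation=2)[...,::-1])
E
```

```text
box ((0.5902236104011536, -0.07461874186992645), (0.3484238386154175, 0.15951420366764069), 88.45325469970703) [[0.5057931542396545, -0.24661433696746826], [0.6652492880821228, -0.25092002749443054], [0.6746540665626526, 0.09737685322761536], [0.5151979327201843, 0.10168254375457764]]
corners [[0.6548, 0.0944], [0.6439, -0.2556], [0.5028, -0.2454], [0.5149, 0.0982]]
ring ((0.6047124266624451, -0.006236512213945389), (0.06428403407335281, 0.07986056804656982), 149.8240966796875)
wing 343 ((0.5928554534912109, -0.00048314500600099564), (0.013170755468308926, 0.053950078785419464), 87.7125473022461) [[0.565639078617096, -0.0059866211377084255], [0.619546115398407, -0.008139928802847862], [0.6200718283653259, 0.005020331125706434], [0.5661647915840149, 0.007173638790845871]]
ball 333 [[ 0.55850179 -0.14028144  0.151     ]] [ 0.53661942 -0.10339068  0.25913537]
tray z 0.023313988401749707
((0.8111088275909424, -0.0864238366484642), (0.2394222468137741, 0.2410680502653122), 77.97482299804688)
```

View pics/crop1.png

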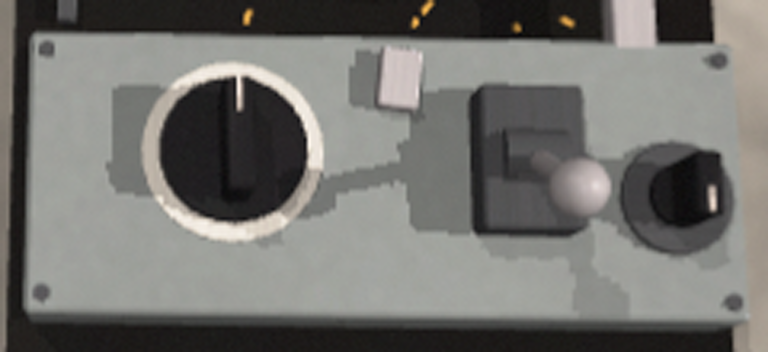

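Run:
```python
from h import *
for n in ("top","side"):
    c=camera(n); X=cloud(c); Z=X[...,2]; x,y=X[...,0],X[...,1]
    B=(abs(x-.58)<.1)
    m=B&(abs(Z-.108)<.005)&(abs(y)<.05)
    W=X[m][:,:2].astype(np.float32); r=cv2.minAreaRect(W); b=cv2.boxPoints(r)
    print(n,"wing",m.sum(),np.median(Z[m]),r,b.round(4).tolist())
    m=(B&(Z>.139)&(Z<.17)&(y<-.09)&(y>-.2)).astype(np.uint8)
    k=max(cv2.findContours(m,0,1)[0],key=cv2.contourArea); P=X[cv2.drawContours(m*0,[k],-1,1,-1)>0]
    # sphere centre lstsq
    A=np.c_[2*P,np.ones(len(P))]; s=np.linalg.lstsq(A,(P**2).sum(1),rcond=None)[0]; print("ball sphere",s[:3],np.sqrt(s[3]+s[:3]@s[:3]),"mean",P.mean(0),"max z",P[:,2].max())
    (u,v),rr=cv2.minEnclosingCircle(k); print("plane",plane(c,[[u,v]],.145),u,v,rr)
    m=B&(abs(Z-.09)<.004)&(abs(y+.145)<.05); P=X[m]; print("lockbase",m.sum(),cv2.minAreaRect(P[:,:2].astype(np.float32)))
    m=B&(abs(Z-.109)<.004)&(y<-.18)&(y>-.26); P=X[m]; print("feed",m.sum(),cv2.minAreaRect(P[:,:2].astype(np.float32)),P.mean(0))
    m=B&(abs(Z-.076)<.003)&(y<-.05)&(y>-.11); P=X[m]; print("gauge",m.sum(),cv2.minAreaRect(P[:,:2].astype(np.float32)))
```

```text
top wing 340 0.10702329468213026 ((0.5938690900802612, -0.0007558208890259266), (0.013530806638300419, 0.05415099114179611), 87.86715698242188) [[0.5666000247001648, -0.006500000134110451], [0.6207000017166138, -0.008500000461935997], [0.6212000250816345, 0.004999999888241291], [0.5670999884605408, 0.007000000216066837]]
ball sphere [ 0.55658707 -0.13928874  0.15196741] 0.011980976500004655 mean [ 0.55538561 -0.13699942  0.15902709] max z 0.1649592748583176
plane [[ 0.55753381 -0.14162383  0.145     ]] 460.5 238.5 9.823541641235352
lockbase 1010 ((0.5836942195892334, -0.14042815566062927), (0.05052938684821129, 0.06842152774333954), 87.98945617675781)
feed 158 ((0.566037654876709, -0.21441344916820526), (0.01252457033842802, 0.02893572859466076), 88.4991226196289) [ 0.56577888 -0.21385413  0.10795662]
gauge 233 ((0.6261977553367615, -0.08248067647218704), (0.020081931725144386, 0.029807405546307564), 81.18585205078125)
side wing 341 0.10738700261124272 ((0.5953054428100586, -0.0021933680400252342), (0.015495933592319489, 0.05328290909528732), 88.51248168945312) [[0.5684999823570251, -0.009200000204145908], [0.6216999888420105, -0.010599999688565731], [0.6220999956130981, 0.004900000058114529], [0.5688999891281128, 0.006200000178068876]]
ball sphere [ 0.55777107 -0.14021357  0.15183237] 0.012514844063562265 mean [ 0.55622859 -0.14520852  0.15790703] max z 0.1652505927928679
plane [[ 0.55927926 -0.13487256  0.145     ]] 347.5625 325.125 12.637624740600586
lockbase 1756 ((0.5848063826560974, -0.14156293869018555), (0.051206424832344055, 0.07005241513252258), 88.24652099609375)
feed 404 ((0.5671156644821167, -0.21584737300872803), (0.015230275690555573, 0.03056899644434452), 87.91588592529297) [ 0.56667203 -0.21655294  0.10848666]
gauge 304 ((0.6280307769775391, -0.0837450921535492), (0.021861305460333824, 0.029879238456487656), 81.10169219970703)
```

The measurements agree: dial at about (0.5945, -0.0015) with the wing heading -2°, ball at about (0.557, -0.140, 0.152), lock pivot at about (0.584, -0.141). Next I move above the dial.

The rows are not in the units I measure in: shifts go in shares of 0.75 m and turns go in shares of 90 degrees. I convert before sending: -0.559 m / 0.75 = -0.7453, -0.15 m / 0.75 = -0.2, -0.312 rad / 1.5708 = -0.1986.

Request:
{"api": "move_arm", "payload": {
  "plan": [
    {"delta_pos":[-0.0667,-0.0507,0],"turn":[0,0,-0.0191]},
    {"delta_pos":[-0.1333,-0.1013,0],"turn":[0,0,-0.0382]},
    {"delta_pos":[-0.2,-0.1507,0],"turn":[0,0,-0.0573]},
    {"delta_pos":[-0.2667,-0.2013,0],"turn":[0,0,-0.0764]},
    {"delta_pos":[-0.3333,-0.252,0],"turn":[0,0,-0.0955]},
    {"delta_pos":[-0.4,-0.3027,0],"turn":[0,0,-0.1146]},
    {"delta_pos":[-0.4667,-0.3533,0],"turn":[0,0,-0.1337]},
    {"delta_pos":[-0.5333,-0.4027,0.0133],"turn":[0,0,-0.1528]},
    {"delta_pos":[-0.6,-0.4533,0.04],"turn":[0,0,-0.1719]},
    {"delta_pos":[-0.6667,-0.504,0.0667],"turn":[0,0,-0.191]},
    {"delta_pos":[-0.72,-0.5467,0.0933],"turn":[0,0,-0.1986]},
    {"delta_pos":[-0.7453,-0.564,0.12],"turn":[0,0,-0.1986]}
  ]
}}

```text
validation failed for argument at $.pl...
```

Request:
{"api": "move_arm", "payload": {
  "plan": [
    {"delta_pos":[0,0,0],"turn":[0,0,0]},
    {"delta_pos":[0,0,0],"turn":[0,0,0]},
    {"delta_pos":[0,0,0],"turn":[0,0,0]}
  ]
}}

```text
validation failed for argument at $.pl...
```

Run:
```python
from h import *
o=get_obs(); w=camera("wrist"); R=Ro.from_quat(o["ee_rot"])
print(o["clock"],o["position"],R.as_matrix().round(4).tolist(),o["ft_force"],o["torque"],o["joint_pos"])
T=w["tool_from_camera"]
v,u=np.mgrid[:480,:640]; s=rays(w,np.c_[u.ravel(),v.ravel()]); d=w["range_z"].ravel()
P=np.c_[s,np.ones(len(s))]*d[:,None]; P=P@T[:3,:3].T+T[:3,3]; X=R.apply(P)+o["position"]
k=(abs(X[:,2]-.108)<.004)&(abs(X[:,0]-.5945)<.05)&(abs(X[:,1])<.045)&(d>0)
print(k.sum()); 
if k.sum()>9: 
  r=cv2.minAreaRect(X[k][:,:2].astype(np.float32)); print(r,np.median(X[k][:,2]),cv2.boxPoints(r).round(4).tolist())
cv2.imwrite("pics/w1.png",w["color"][...,::-1])
```

```text
0.25 [0.2135615  0.58722131 0.24195688] [[-0.9398, 0.3418, -0.0002], [0.3418, 0.9398, -0.0006], [-0.0, -0.0006, -1.0]] [-0.10994543  0.47444072  0.59649407] [ 7.11696023e-05  5.84776399e-02 -1.50921930e-02] [-1.24460802  0.332511   -0.06467275  1.4604898   0.02161775  1.3498852
 -0.08852518]
0
```

View pics/w1.png

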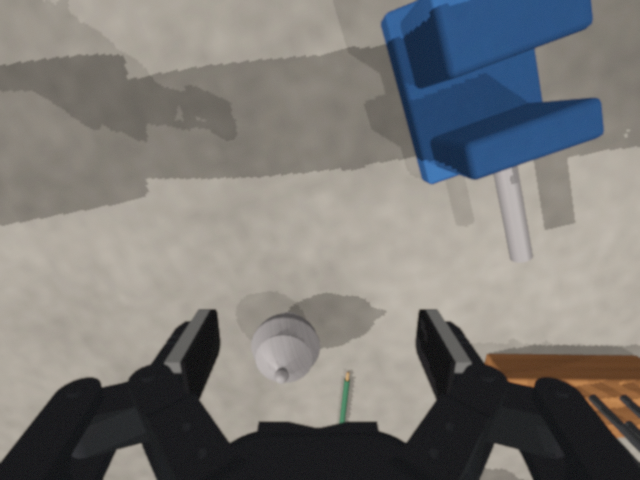

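The moves were refused, so the picture still shows the start pose (pot at (285,350)). Each row probably needs `fingers` too.

In the tool's units: -0.559 m / 0.75 = -0.7453, -0.54 m / 0.75 = -0.72, -0.312 rad / 1.5708 = -0.1986.

Request:
{"api": "move_arm", "payload": {
  "plan": [
    {"delta_pos":[-0.0667,-0.0507,0],"turn":[0,0,-0.0191],"fingers":0},
    {"delta_pos":[-0.1333,-0.1013,0],"turn":[0,0,-0.0382],"fingers":0},
    {"delta_pos":[-0.2,-0.1507,0],"turn":[0,0,-0.0573],"fingers":0},
    {"delta_pos":[-0.2667,-0.2013,0],"turn":[0,0,-0.0764],"fingers":0},
    {"delta_pos":[-0.3333,-0.252,0],"turn":[0,0,-0.0955],"fingers":0},
    {"delta_pos":[-0.4,-0.3027,0],"turn":[0,0,-0.1146],"fingers":0},
    {"delta_pos":[-0.4667,-0.3533,0],"turn":[0,0,-0.1337],"fingers":0},
    {"delta_pos":[-0.5333,-0.4027,0.0133],"turn":[0,0,-0.1528],"fingers":0},
    {"delta_pos":[-0.6,-0.4533,0.04],"turn":[0,0,-0.1719],"fingers":0},
    {"delta_pos":[-0.6667,-0.504,0.0667],"turn":[0,0,-0.191],"fingers":0},
    {"delta_pos":[-0.72,-0.5467,0.0933],"turn":[0,0,-0.1986],"fingers":0},
    {"delta_pos":[-0.7453,-0.564,0.12],"turn":[0,0,-0.1986],"fingers":0}
  ]
}}

```text
clock: 1.8
position: [0.5953, -0.0053, 0.1515]
ee_rot: [0.02, 1.0, -0.001, 0.0]
ft_force: [0.0, 0.9, -0.8]
grip_width: 0.997
grasp_force: 0.0
```

```bash
cat >> h.py <<'E'
def wing():
    camera("top"); o=get_obs(); w=camera("wrist"); R=Ro.from_quat(o["ee_rot"]); T=w["tool_from_camera"]
    v,u=np.mgrid[:480,:640]; s=rays(w,np.c_[u.ravel(),v.ravel()]); d=w["range_z"].ravel()
    P=np.c_[s,np.ones(len(s))]*d[:,None]; P=P@T[:3,:3].T+T[:3,3]; X=R.apply(P)+o["position"]
    k=(abs(X[:,2]-.108)<.004)&(np.hypot(X[:,0]-.5945,X[:,1]+.0015)<.035)&(d>0)
    if k.sum()>9:
        r=cv2.minAreaRect(X[k][:,:2].astype(np.float32)); print("wing",k.sum(),r,np.median(X[k][:,2]))
    return o,w
E
python3 - <<'E'
from h import *
o,w=wing()
print(o["clock"],o["position"],Ro.from_quat(o["ee_rot"]).as_matrix().round(4).tolist(),o["ft_force"],o["torque"],o["joint_pos"])
cv2.imwrite("pics/w2.png",w["color"][...,::-1])
E
```

```text
wing 2214 ((0.593131959438324, -0.00177419139072299), (0.013983220793306828, 0.05348143354058266), 89.30787658691406) 0.10741264087372787
1.85 [ 0.59473157 -0.00687805  0.14875433] [[-0.9991, 0.042, -0.0026], [0.042, 0.9991, -0.0029], [0.0025, -0.003, -1.0]] [-3.37339822 -2.42673663 -2.47217355] [-0.10795324  0.14908315 -0.01462215] [-0.40988056  0.34951858  0.4213166   1.67933097 -0.15103888  1.14813931
  1.58012189]
```

View pics/w2.png

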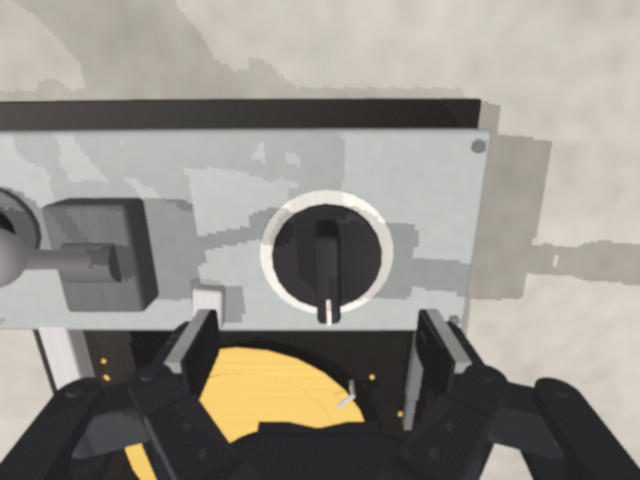

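The wrist view shows the wing at (328,265), between the open jaws. I let the arm settle and measure again.

Request:
{"api": "move_arm", "payload": {
  "plan": [
    {"delta_pos":[0,0,0],"turn":[0,0,0],"fingers":0},
    {"delta_pos":[0,0,0],"turn":[0,0,0],"fingers":0},
    {"delta_pos":[0,0,0],"turn":[0,0,0],"fingers":0}
  ]
}}

```text
clock: 2.28
position: [0.5945, -0.0001, 0.1531]
ee_rot: [0.018, 1.0, 0.0, 0.001]
ft_force: [0.1, 0.6, 0.1]
grip_width: 1.002
grasp_force: 0.0
```

Run:
```python
from h import *
o,w=wing()
print(o["clock"],o["position"],Ro.from_quat(o["ee_rot"]).as_matrix().round(4).tolist(),o["ft_force"],o["torque"])
```

```text
wing 2118 ((0.5934150815010071, -0.001734958030283451), (0.014014998450875282, 0.054120298475027084), 89.28730010986328) 0.1073994155845007
2.325 [ 5.94443360e-01 -2.83199125e-04  1.52942015e-01] [[-0.9994, 0.0356, 0.001], [0.0356, 0.9994, 0.0007], [-0.0009, 0.0007, -1.0]] [-0.08264098  0.98508015 -0.73766588] [ 0.01088723 -0.02909581 -0.03513312]
```

In the tool's units: 0.063 m / 0.75 = 0.084, 0.056 m / 0.75 = 0.0747.

Request:
{"api": "move_arm", "payload": {
  "plan": [
    {"delta_pos":[0.0013,-0.0013,0.0267],"turn":[0,0,0],"fingers":0},
    {"delta_pos":[0.0013,-0.0013,0.0533],"turn":[0,0,0],"fingers":0},
    {"delta_pos":[0.0013,-0.0013,0.0747],"turn":[0,0,0],"fingers":0},
    {"delta_pos":[0.0013,-0.0013,0.084],"turn":[0,0,0],"fingers":0},
    {"delta_pos":[0.0013,-0.0013,0.084],"turn":[0,0,0],"fingers":0.5},
    {"delta_pos":[0.0013,-0.0013,0.084],"turn":[0,0,0],"fingers":0.8},
    {"delta_pos":[0.0013,-0.0013,0.084],"turn":[0,0,0],"fingers":1},
    {"delta_pos":[0.0013,-0.0013,0.084],"turn":[0,0,0],"fingers":1},
    {"delta_pos":[0.0013,-0.0013,0.084],"turn":[0,0,0],"fingers":1},
    {"delta_pos":[0.0013,-0.0013,0.084],"turn":[0,0,0],"fingers":1}
  ],
  "force": 60
}}

```text
clock: 3.62
position: [0.5936, -0.0015, 0.0898]
ee_rot: [0.018, 1.0, 0.0, 0.0]
ft_force: [-1.4, 2.5, 6.3]
grip_width: 0.154
grasp_force: 60.0
```

```bash
cat > s.py <<'E'
from h import *
o=get_obs(); R=Ro.from_quat(o["ee_rot"]).as_matrix()
print(round(o["clock"],2),o["position"].round(4) if hasattr(o["position"],"round") else o["position"],"yaw",np.degrees(np.arctan2(R[1,1],R[0,1])).round(2),"F",np.round(o["ft_force"],1),"M",np.round(o["torque"],3),"tau7",np.round(o["tau"],3)[-1],"j7",round(o["joint_pos"][6],3),"gw",round(o["grip_width"],3),round(o["grasp_force"],1))
E
python3 s.py; python3 -c "
from workcell import *;print(tip_reach)"
```

```text
3.62 [ 0.5936 -0.0015  0.0898] yaw 87.93 F [-1.4  2.5  6.3] M [0.579 0.345 0.093] tau7 -0.099 j7 1.601 gw 0.154 60.0
0.011
```

In the tool's units: 0.07 rad / 1.5708 = 0.0446.

Request:
{"api": "move_arm", "payload": {
  "plan": [
    {"delta_pos":[0,0,0],"turn":[0,0,0.0446],"fingers":1},
    {"delta_pos":[0,0,0],"turn":[0,0,0.0446],"fingers":1}
  ]
}}

```text
clock: 3.88
position: [0.5937, -0.0014, 0.0899]
ee_rot: [0.054, 0.999, 0.0, 0.0]
ft_force: [-0.9, 2.3, 6.2]
grip_width: 0.154
grasp_force: 60.0
```

```bash
python3 s.py
```

```text
3.88 [ 0.5937 -0.0014  0.0899] yaw 83.86 F [-0.9  2.3  6.2] M [0.668 0.303 0.127] tau7 -0.632 j7 1.535 gw 0.154 60.0
```

In the tool's units: 0.07 rad / 1.5708 = 0.0446.

Request:
{"api": "move_arm", "payload": {
  "plan": [
    {"delta_pos":[0,0,0],"turn":[0,0,0.0446],"fingers":1},
    {"delta_pos":[0,0,0],"turn":[0,0,0.0446],"fingers":1}
  ]
}}

```text
clock: 4.12
position: [0.5937, -0.0014, 0.0898]
ee_rot: [0.089, 0.996, 0.001, 0.0]
ft_force: [-1.7, 3.2, 6.5]
grip_width: 0.153
grasp_force: 59.9
```

```bash
python3 s.py
```

```text
4.12 [ 0.5937 -0.0014  0.0898] yaw 79.84 F [-1.7  3.2  6.5] M [0.616 0.29  0.002] tau7 -0.517 j7 1.47 gw 0.153 59.9
```

In the tool's units: 0.07 rad / 1.5708 = 0.0446.

Request:
{"api": "move_arm", "payload": {
  "plan": [
    {"delta_pos":[0,0,0],"turn":[0,0,0.0446],"fingers":1},
    {"delta_pos":[0,0,0],"turn":[0,0,0.0446],"fingers":1}
  ]
}}

```text
clock: 4.38
position: [0.5937, -0.0013, 0.0899]
ee_rot: [0.123, 0.992, 0.001, 0.0]
ft_force: [-1.6, 3.5, 5.2]
grip_width: 0.153
grasp_force: 59.8
```

```bash
python3 s.py
```

```text
4.38 [ 0.5937 -0.0013  0.0899] yaw 75.82 F [-1.6  3.5  5.2] M [ 0.717  0.342 -0.124] tau7 -0.4 j7 1.405 gw 0.153 59.8
```

In the tool's units: 0.07 rad / 1.5708 = 0.0446.

Request:
{"api": "move_arm", "payload": {
  "plan": [
    {"delta_pos":[0,0,0],"turn":[0,0,0.0446],"fingers":1},
    {"delta_pos":[0,0,0],"turn":[0,0,0.0446],"fingers":1}
  ]
}}

```text
clock: 4.62
position: [0.5937, -0.0012, 0.0898]
ee_rot: [0.158, 0.987, 0.001, 0.0]
ft_force: [-2.3, 3.7, 5.9]
grip_width: 0.152
grasp_force: 59.9
```

```bash
python3 s.py
```

```text
4.62 [ 0.5937 -0.0012  0.0898] yaw 71.82 F [-2.3  3.7  5.9] M [ 0.805  0.328 -0.   ] tau7 -0.507 j7 1.34 gw 0.152 59.9
```

In the tool's units: 0.07 rad / 1.5708 = 0.0446.

Request:
{"api": "move_arm", "payload": {
  "plan": [
    {"delta_pos":[0,0,0],"turn":[0,0,0.0446],"fingers":1},
    {"delta_pos":[0,0,0],"turn":[0,0,0.0446],"fingers":1}
  ]
}}

```text
clock: 4.88
position: [0.5937, -0.0011, 0.0899]
ee_rot: [0.192, 0.981, 0.001, 0.0]
ft_force: [-1.2, 3.4, 5.7]
grip_width: 0.152
grasp_force: 60.0
```

```bash
python3 s.py
```

```text
4.88 [ 0.5937 -0.0011  0.0899] yaw 67.83 F [-1.2  3.4  5.7] M [0.878 0.275 0.065] tau7 -0.595 j7 1.275 gw 0.152 60.0
```

In the tool's units: 0.07 rad / 1.5708 = 0.0446.

Request:
{"api": "move_arm", "payload": {
  "plan": [
    {"delta_pos":[0,0,0],"turn":[0,0,0.0446],"fingers":1},
    {"delta_pos":[0,0,0],"turn":[0,0,0.0446],"fingers":1}
  ]
}}

```text
clock: 5.12
position: [0.5937, -0.001, 0.0899]
ee_rot: [0.227, 0.974, 0.001, 0.0]
ft_force: [-0.4, 4.1, 5.9]
grip_width: 0.154
grasp_force: 59.9
```

```bash
python3 s.py
```

```text
5.12 [ 0.5937 -0.001   0.0899] yaw 63.82 F [-0.4  4.1  5.9] M [ 0.854  0.249 -0.066] tau7 -0.497 j7 1.21 gw 0.154 59.9
```

In the tool's units: 0.07 rad / 1.5708 = 0.0446.

Request:
{"api": "move_arm", "payload": {
  "plan": [
    {"delta_pos":[0,0,0],"turn":[0,0,0.0446],"fingers":1},
    {"delta_pos":[0,0,0],"turn":[0,0,0.0446],"fingers":1}
  ]
}}

```text
clock: 5.38
position: [0.5938, -0.001, 0.0899]
ee_rot: [0.261, 0.965, 0.001, 0.0]
ft_force: [-1.2, 3.9, 6.3]
grip_width: 0.154
grasp_force: 59.8
```

```bash
python3 s.py
```

```text
5.38 [ 0.5938 -0.001   0.0899] yaw 59.79 F [-1.2  3.9  6.3] M [ 0.908  0.192 -0.168] tau7 -0.359 j7 1.145 gw 0.154 59.8
```

In the tool's units: 0.05 rad / 1.5708 = 0.0318.

Request:
{"api": "move_arm", "payload": {
  "plan": [
    {"delta_pos":[0,0,0],"turn":[0,0,0.0318],"fingers":1},
    {"delta_pos":[0,0,0],"turn":[0,0,0.0318],"fingers":1}
  ]
}}

```text
clock: 5.62
position: [0.5938, -0.0009, 0.0898]
ee_rot: [0.284, 0.959, 0.001, 0.0]
ft_force: [-0.8, 3.3, 5.0]
grip_width: 0.151
grasp_force: 59.9
```

```bash
python3 s.py
```

```text
5.62 [ 0.5938 -0.0009  0.0898] yaw 56.95 F [-0.8  3.3  5. ] M [ 1.018  0.204 -0.01 ] tau7 -0.347 j7 1.1 gw 0.151 59.9
```

Two ridges passed, now near a notch at about 57°. Small steps from here.

In the tool's units: 0.04 rad / 1.5708 = 0.0255.

Request:
{"api": "move_arm", "payload": {
  "plan": [
    {"delta_pos":[0,0,0],"turn":[0,0,0.0255],"fingers":1},
    {"delta_pos":[0,0,0],"turn":[0,0,0.0255],"fingers":1}
  ]
}}

```text
clock: 5.88
position: [0.5938, -0.0009, 0.0898]
ee_rot: [0.303, 0.953, 0.001, 0.0]
ft_force: [-1.5, 4.4, 4.5]
grip_width: 0.149
grasp_force: 60.0
```

```bash
python3 s.py
```

```text
5.88 [ 0.5938 -0.0009  0.0898] yaw 54.7 F [-1.5  4.4  4.5] M [0.972 0.218 0.128] tau7 -0.439 j7 1.063 gw 0.149 60.0
```

In the tool's units: 0.035 rad / 1.5708 = 0.0223.

Request:
{"api": "move_arm", "payload": {
  "plan": [
    {"delta_pos":[0,0,0],"turn":[0,0,0.0223],"fingers":1},
    {"delta_pos":[0,0,0],"turn":[0,0,0.0223],"fingers":1}
  ]
}}

```text
clock: 6.12
position: [0.5939, -0.0008, 0.0899]
ee_rot: [0.32, 0.947, 0.001, 0.0]
ft_force: [-0.4, 4.4, 5.4]
grip_width: 0.149
grasp_force: 60.0
```

```bash
python3 s.py
```

```text
6.12 [ 0.5939 -0.0008  0.0899] yaw 52.7 F [-0.4  4.4  5.4] M [1.    0.207 0.123] tau7 -0.419 j7 1.031 gw 0.149 60.0
```

In the tool's units: 0.04 rad / 1.5708 = 0.0255.

Request:
{"api": "move_arm", "payload": {
  "plan": [
    {"delta_pos":[0,0,0],"turn":[0,0,0.0255],"fingers":1},
    {"delta_pos":[0,0,0],"turn":[0,0,0.0255],"fingers":1}
  ]
}}

```text
clock: 6.38
position: [0.5939, -0.0008, 0.0899]
ee_rot: [0.338, 0.941, 0.001, 0.0]
ft_force: [-1.1, 4.6, 5.2]
grip_width: 0.153
grasp_force: 60.7
```

```bash
python3 s.py
```

```text
6.38 [ 0.5939 -0.0008  0.0899] yaw 50.43 F [-1.1  4.6  5.2] M [1.028 0.167 0.39 ] tau7 -0.724 j7 0.994 gw 0.153 60.7
```

Request:
{"api": "move_arm", "payload": {
  "plan": [
    {"delta_pos":[0,0,0],"turn":[0,0,0],"fingers":1},
    {"delta_pos":[0,0,0],"turn":[0,0,0],"fingers":1}
  ]
}}

```text
clock: 6.62
position: [0.5938, -0.0008, 0.0899]
ee_rot: [0.338, 0.941, 0.001, 0.0]
ft_force: [-0.1, 3.5, 6.3]
grip_width: 0.153
grasp_force: 60.7
```

```bash
python3 s.py
```

```text
6.62 [ 0.5938 -0.0008  0.0899] yaw 50.46 F [-0.1  3.5  6.3] M [1.022 0.194 0.391] tau7 -0.411 j7 0.995 gw 0.153 60.7
```

In the tool's units: 0.012 rad / 1.5708 = 0.0076.

Request:
{"api": "move_arm", "payload": {
  "plan": [
    {"delta_pos":[0,0,0],"turn":[0,0,0.0076],"fingers":1},
    {"delta_pos":[0,0,0],"turn":[0,0,0.0076],"fingers":1}
  ]
}}

```text
clock: 6.88
position: [0.5939, -0.0008, 0.0899]
ee_rot: [0.344, 0.939, 0.001, 0.0]
ft_force: [-0.1, 4.2, 6.3]
grip_width: 0.151
grasp_force: 61.0
```

```bash
python3 s.py
```

```text
6.88 [ 0.5939 -0.0008  0.0899] yaw 49.77 F [-0.1  4.2  6.3] M [0.988 0.161 0.514] tau7 -0.585 j7 0.984 gw 0.151 61.0
```

The reading is 0.51 Nm and rising at the stop's stiffness, so the dial is firmly on the stop. Next I back off.

In the tool's units: -0.1 rad / 1.5708 = -0.0637.

Request:
{"api": "move_arm", "payload": {
  "plan": [
    {"delta_pos":[0,0,0],"turn":[0,0,-0.0637],"fingers":1},
    {"delta_pos":[0,0,0],"turn":[0,0,-0.0637],"fingers":1}
  ]
}}

```text
clock: 7.12
position: [0.5938, -0.0009, 0.0899]
ee_rot: [0.296, 0.955, 0.001, 0.0]
ft_force: [-0.2, 4.7, 4.7]
grip_width: 0.154
grasp_force: 60.0
```

```bash
python3 s.py
```

```text
7.12 [ 0.5938 -0.0009  0.0899] yaw 55.53 F [-0.2  4.7  4.7] M [1.119 0.143 0.128] tau7 0.743 j7 1.077 gw 0.154 60.0
```

In the tool's units: -0.3 rad / 1.5708 = -0.191.

Request:
{"api": "move_arm", "payload": {
  "plan": [
    {"delta_pos":[0,0,0],"turn":[0,0,-0.0637],"fingers":1},
    {"delta_pos":[0,0,0],"turn":[0,0,-0.1273],"fingers":1},
    {"delta_pos":[0,0,0],"turn":[0,0,-0.191],"fingers":1},
    {"delta_pos":[0,0,0],"turn":[0,0,-0.191],"fingers":1}
  ]
}}

```text
clock: 7.62
position: [0.5937, -0.0012, 0.0899]
ee_rot: [0.151, 0.989, 0.001, 0.0]
ft_force: [-1.1, 3.8, 6.3]
grip_width: 0.149
grasp_force: 59.9
```

```bash
python3 s.py
```

```text
7.62 [ 0.5937 -0.0012  0.0899] yaw 72.67 F [-1.1  3.8  6.3] M [ 0.859  0.32  -0.131] tau7 0.879 j7 1.353 gw 0.149 59.9
```

In the tool's units: -0.26 rad / 1.5708 = -0.1655.

Request:
{"api": "move_arm", "payload": {
  "plan": [
    {"delta_pos":[0,0,0],"turn":[0,0,-0.0637],"fingers":1},
    {"delta_pos":[0,0,0],"turn":[0,0,-0.1273],"fingers":1},
    {"delta_pos":[0,0,0],"turn":[0,0,-0.1655],"fingers":1},
    {"delta_pos":[0,0,0],"turn":[0,0,-0.1655],"fingers":1}
  ]
}}

```text
clock: 8.12
position: [0.5937, -0.0015, 0.0898]
ee_rot: [0.021, 1.0, 0.0, 0.0]
ft_force: [-1.1, 2.7, 6.3]
grip_width: 0.154
grasp_force: 60.1
```

```bash
python3 s.py
```

```text
8.12 [ 0.5937 -0.0015  0.0898] yaw 87.54 F [-1.1  2.7  6.3] M [0.701 0.331 0.141] tau7 0.35 j7 1.594 gw 0.154 60.1
```

In the tool's units: -0.07 rad / 1.5708 = -0.0446.

Request:
{"api": "move_arm", "payload": {
  "plan": [
    {"delta_pos":[0,0,0],"turn":[0,0,-0.0446],"fingers":1},
    {"delta_pos":[0,0,0],"turn":[0,0,-0.0446],"fingers":1}
  ]
}}

```text
clock: 8.38
position: [0.5937, -0.0017, 0.0899]
ee_rot: [-0.013, 1.0, 0.0, 0.0]
ft_force: [-0.4, 2.9, 6.3]
grip_width: 0.151
grasp_force: 59.9
```

```bash
python3 s.py
```

```text
8.38 [ 0.5937 -0.0017  0.0899] yaw 91.51 F [-0.4  2.9  6.3] M [ 0.65   0.316 -0.22 ] tau7 0.769 j7 1.659 gw 0.151 59.9
```

In the tool's units: -0.07 rad / 1.5708 = -0.0446.

Request:
{"api": "move_arm", "payload": {
  "plan": [
    {"delta_pos":[0,0,0],"turn":[0,0,-0.0446],"fingers":1},
    {"delta_pos":[0,0,0],"turn":[0,0,-0.0446],"fingers":1}
  ]
}}

```text
clock: 8.62
position: [0.5937, -0.0017, 0.0899]
ee_rot: [-0.048, 0.999, 0.0, 0.0]
ft_force: [-0.8, 3.3, 6.1]
grip_width: 0.151
grasp_force: 59.9
```

```bash
python3 s.py
```

```text
8.62 [ 0.5937 -0.0017  0.0899] yaw 95.54 F [-0.8  3.3  6.1] M [ 0.562  0.334 -0.056] tau7 0.592 j7 1.724 gw 0.151 59.9
```

In the tool's units: -0.07 rad / 1.5708 = -0.0446.

Request:
{"api": "move_arm", "payload": {
  "plan": [
    {"delta_pos":[0,0,0],"turn":[0,0,-0.0446],"fingers":1},
    {"delta_pos":[0,0,0],"turn":[0,0,-0.0446],"fingers":1}
  ]
}}

```text
clock: 8.88
position: [0.5937, -0.0018, 0.0898]
ee_rot: [-0.083, 0.997, 0.0, 0.0]
ft_force: [-0.8, 3.0, 4.7]
grip_width: 0.154
grasp_force: 60.0
```

```bash
python3 s.py
```

```text
8.88 [ 0.5937 -0.0018  0.0898] yaw 99.56 F [-0.8  3.   4.7] M [0.518 0.238 0.092] tau7 0.471 j7 1.79 gw 0.154 60.0
```

In the tool's units: -0.05 rad / 1.5708 = -0.0318.

Request:
{"api": "move_arm", "payload": {
  "plan": [
    {"delta_pos":[0,0,0],"turn":[0,0,-0.0318],"fingers":1},
    {"delta_pos":[0,0,0],"turn":[0,0,-0.0318],"fingers":1}
  ]
}}

```text
clock: 9.12
position: [0.5937, -0.0018, 0.0899]
ee_rot: [-0.108, 0.994, 0.0, 0.0]
ft_force: [-0.3, 2.7, 5.8]
grip_width: 0.152
grasp_force: 60.0
```

```bash
python3 s.py
```

```text
9.12 [ 0.5937 -0.0018  0.0899] yaw 102.41 F [-0.3  2.7  5.8] M [0.465 0.242 0.12 ] tau7 0.241 j7 1.836 gw 0.152 60.0
```

In the tool's units: -0.035 rad / 1.5708 = -0.0223.

Request:
{"api": "move_arm", "payload": {
  "plan": [
    {"delta_pos":[0,0,0],"turn":[0,0,-0.0223],"fingers":1},
    {"delta_pos":[0,0,0],"turn":[0,0,-0.0223],"fingers":1}
  ]
}}

```text
clock: 9.38
position: [0.5937, -0.0018, 0.0899]
ee_rot: [-0.126, 0.992, 0.0, 0.001]
ft_force: [-1.3, 1.5, 5.2]
grip_width: 0.153
grasp_force: 60.1
```

```bash
python3 s.py
```

```text
9.38 [ 0.5937 -0.0018  0.0899] yaw 104.42 F [-1.3  1.5  5.2] M [0.409 0.251 0.209] tau7 0.064 j7 1.869 gw 0.153 60.1
```

In the tool's units: -0.02 rad / 1.5708 = -0.0127.

Request:
{"api": "move_arm", "payload": {
  "plan": [
    {"delta_pos":[0,0,0],"turn":[0,0,-0.0127],"fingers":1},
    {"delta_pos":[0,0,0],"turn":[0,0,-0.0127],"fingers":1}
  ]
}}

```text
clock: 9.62
position: [0.5937, -0.0019, 0.0899]
ee_rot: [-0.135, 0.991, 0.0, 0.001]
ft_force: [-1.2, 1.9, 6.9]
grip_width: 0.152
grasp_force: 60.1
```

```bash
python3 s.py
```

```text
9.62 [ 0.5937 -0.0019  0.0899] yaw 105.55 F [-1.2  1.9  6.9] M [0.407 0.219 0.233] tau7 -0.027 j7 1.887 gw 0.152 60.1
```

In the tool's units: -0.02 rad / 1.5708 = -0.0127.

Request:
{"api": "move_arm", "payload": {
  "plan": [
    {"delta_pos":[0,0,0],"turn":[0,0,-0.0127],"fingers":1},
    {"delta_pos":[0,0,0],"turn":[0,0,-0.0127],"fingers":1}
  ]
}}

```text
clock: 9.88
position: [0.5937, -0.0019, 0.0899]
ee_rot: [-0.145, 0.989, 0.0, 0.001]
ft_force: [-0.5, 2.0, 5.8]
grip_width: 0.154
grasp_force: 60.1
```

```bash
python3 s.py
```

```text
9.88 [ 0.5937 -0.0019  0.0899] yaw 106.7 F [-0.5  2.   5.8] M [0.388 0.219 0.195] tau7 -0.065 j7 1.906 gw 0.154 60.1
```

In the tool's units: -0.015 rad / 1.5708 = -0.0095.

Request:
{"api": "move_arm", "payload": {
  "plan": [
    {"delta_pos":[0,0,0],"turn":[0,0,-0.0095],"fingers":1},
    {"delta_pos":[0,0,0],"turn":[0,0,-0.0095],"fingers":1}
  ]
}}

```text
clock: 10.12
position: [0.5938, -0.0019, 0.0899]
ee_rot: [-0.152, 0.988, 0.0, 0.001]
ft_force: [-0.6, 2.6, 4.7]
grip_width: 0.149
grasp_force: 60.0
```

```bash
python3 s.py
```

```text
10.12 [ 0.5938 -0.0019  0.0899] yaw 107.54 F [-0.6  2.6  4.7] M [0.389 0.201 0.095] tau7 -0.016 j7 1.92 gw 0.149 60.0
```

In the tool's units: -0.015 rad / 1.5708 = -0.0095.

Request:
{"api": "move_arm", "payload": {
  "plan": [
    {"delta_pos":[0,0,0],"turn":[0,0,-0.0095],"fingers":1},
    {"delta_pos":[0,0,0],"turn":[0,0,-0.0095],"fingers":1}
  ]
}}

```text
clock: 10.38
position: [0.5937, -0.002, 0.0899]
ee_rot: [-0.16, 0.987, 0.0, 0.001]
ft_force: [-0.7, 1.7, 5.9]
grip_width: 0.153
grasp_force: 59.9
```

```bash
python3 s.py
```

```text
10.38 [ 0.5937 -0.002   0.0899] yaw 108.39 F [-0.7  1.7  5.9] M [0.389 0.24  0.067] tau7 0.065 j7 1.934 gw 0.153 59.9
```

The torque is near zero in the third notch. I release and lift.

In the tool's units: -0.13 m / 0.75 = -0.1733, -0.11 m / 0.75 = -0.1467.

Request:
{"api": "move_arm", "payload": {
  "plan": [
    {"delta_pos":[0,0,0],"turn":[0,0,0],"fingers":0.8},
    {"delta_pos":[0,0,0],"turn":[0,0,0],"fingers":0.5},
    {"delta_pos":[0,0,0],"turn":[0,0,0],"fingers":0.5},
    {"delta_pos":[0,0,0],"turn":[0,0,0],"fingers":0.5},
    {"delta_pos":[0,0,-0.0267],"turn":[0,0,0],"fingers":0.5},
    {"delta_pos":[0,0,-0.08],"turn":[0,0,0],"fingers":0.5},
    {"delta_pos":[0,0,-0.1467],"turn":[0,0,0],"fingers":0.5},
    {"delta_pos":[0,0,-0.1733],"turn":[0,0,0],"fingers":0.5},
    {"delta_pos":[0,0,-0.1733],"turn":[0,0,0],"fingers":0.5},
    {"delta_pos":[0,0,-0.1733],"turn":[0,0,0],"fingers":0.5}
  ]
}}

```text
clock: 11.62
position: [0.5928, -0.0021, 0.218]
ee_rot: [-0.16, 0.987, 0.0, -0.001]
ft_force: [-0.3, -0.2, -0.6]
grip_width: 0.501
grasp_force: 0.0
```

```bash
python3 s.py
python3 - <<'E'
from h import *
o,w=wing()
print(Ro.from_quat(o["ee_rot"]).as_matrix().round(4).tolist())
cv2.imwrite("pics/w3.png",w["color"][...,::-1])
E
```

```text
11.62 [ 0.5928 -0.0021  0.218 ] yaw 108.41 F [-0.3 -0.2 -0.6] M [-0.028  0.002  0.037] tau7 -0.003 j7 1.898 gw 0.501 0.0
wing 1253 ((0.5931837558746338, -0.0020119119435548782), (0.05310796946287155, 0.013942049816250801), 19.36323356628418) 0.10732733811794554
[[-0.9488, -0.3157, -0.0022], [-0.3157, 0.9488, -0.0002], [0.0021, 0.0005, -1.0]]
```

View pics/w3.png

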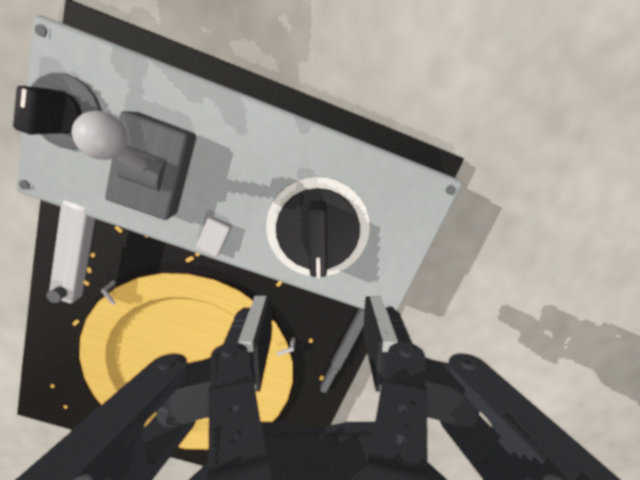

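The wing now heads 19.4°, 20° from its start notch, which is the third notch (mark at (318,268) in the picture). Next is the lever: I close the fingers and move behind the ball on the robot's side.

In the tool's units: 0.119 m / 0.75 = 0.1587, 0.075 m / 0.75 = 0.1, 0.356 rad / 1.5708 = 0.2266.

Request:
{"api": "move_arm", "payload": {
  "plan": [
    {"delta_pos":[0.04,-0.0347,0],"turn":[0,0,0.0573],"fingers":1},
    {"delta_pos":[0.08,-0.0707,0],"turn":[0,0,0.1146],"fingers":1},
    {"delta_pos":[0.12,-0.1053,0],"turn":[0,0,0.1719],"fingers":1},
    {"delta_pos":[0.1587,-0.14,0],"turn":[0,0,0.2266],"fingers":1},
    {"delta_pos":[0.1587,-0.14,0],"turn":[0,0,0.2266],"fingers":1},
    {"delta_pos":[0.1587,-0.14,0.0267],"turn":[0,0,0.2266],"fingers":1},
    {"delta_pos":[0.1587,-0.14,0.0667],"turn":[0,0,0.2266],"fingers":1},
    {"delta_pos":[0.1587,-0.14,0.1],"turn":[0,0,0.2266],"fingers":1},
    {"delta_pos":[0.1587,-0.14,0.1],"turn":[0,0,0.2266],"fingers":1},
    {"delta_pos":[0.1587,-0.14,0.1],"turn":[0,0,0.2266],"fingers":1}
  ]
}}

```text
clock: 12.98
position: [0.5141, -0.1393, 0.1451]
ee_rot: [0.017, 1.0, -0.0, 0.0]
ft_force: [0.1, -0.4, -0.5]
grip_width: 0.005
grasp_force: 0.0
```

```bash
python3 s.py; python3 -c "
from h import *
c=camera('side');cv2.imwrite('pics/s2.png',c['color'][180:480,200:500,::-1])"
```

```text
12.97 [ 0.5141 -0.1393  0.1451] yaw 88.02 F [ 0.1 -0.4 -0.5] M [-0.011 -0.047  0.033] tau7 0.008 j7 1.81 gw 0.005 0.0
```

View pics/s2.png

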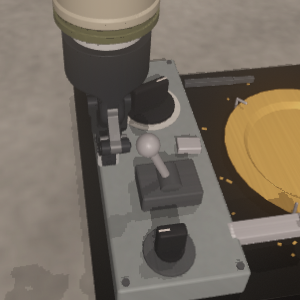

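The closed fingers at (115,145) are just behind the ball at (148,146). Pushing now.

In the tool's units: -0.068 m / 0.75 = -0.0907, -0.066 m / 0.75 = -0.088.

Request:
{"api": "move_arm", "payload": {
  "plan": [
    {"delta_pos":[-0.016,0,0],"turn":[0,0,0],"fingers":1},
    {"delta_pos":[-0.024,0,0],"turn":[0,0,0],"fingers":1},
    {"delta_pos":[-0.032,0,0],"turn":[0,0,0],"fingers":1},
    {"delta_pos":[-0.04,0,0],"turn":[0,0,0],"fingers":1},
    {"delta_pos":[-0.048,0,0],"turn":[0,0,0],"fingers":1},
    {"delta_pos":[-0.056,0,0],"turn":[0,0,0],"fingers":1},
    {"delta_pos":[-0.064,0,0],"turn":[0,0,0],"fingers":1},
    {"delta_pos":[-0.072,0,0],"turn":[0,0,0],"fingers":1},
    {"delta_pos":[-0.08,0,0],"turn":[0,0,0],"fingers":1},
    {"delta_pos":[-0.088,0,0],"turn":[0,0,0],"fingers":1},
    {"delta_pos":[-0.0907,0,0],"turn":[0,0,0],"fingers":1},
    {"delta_pos":[-0.0907,0,0],"turn":[0,0,0],"fingers":1}
  ]
}}

```text
clock: 14.52
position: [0.5817, -0.1417, 0.1442]
ee_rot: [0.017, 1.0, -0.0, 0.0]
ft_force: [0.3, -0.7, 0.1]
grip_width: 0.004
grasp_force: 0.0
```

```bash
python3 s.py
```

```text
14.53 [ 0.5817 -0.1417  0.1442] yaw 88.01 F [ 0.3 -0.7  0.1] M [ 0.007 -0.031  0.006] tau7 0.007 j7 1.836 gw 0.004 0.0
```

In the tool's units: -0.002 m / 0.75 = -0.0027.

Request:
{"api": "move_arm", "payload": {
  "plan": [
    {"delta_pos":[-0.0027,0,0],"turn":[0,0,0],"fingers":1},
    {"delta_pos":[-0.0027,0,0],"turn":[0,0,0],"fingers":1}
  ]
}}

```text
clock: 14.78
position: [0.5836, -0.1418, 0.1443]
ee_rot: [0.017, 1.0, 0.0, 0.0]
ft_force: [-0.0, 0.3, 0.1]
grip_width: -0.001
grasp_force: 0.2
```

In the tool's units: -0.0015 m / 0.75 = -0.002.

Request:
{"api": "move_arm", "payload": {
  "plan": [
    {"delta_pos":[-0.002,0,0],"turn":[0,0,0],"fingers":1},
    {"delta_pos":[-0.002,0,0],"turn":[0,0,0],"fingers":1}
  ]
}}

```text
clock: 15.02
position: [0.5851, -0.1418, 0.1443]
ee_rot: [0.017, 1.0, 0.0, 0.0]
ft_force: [-0.6, -0.1, -0.4]
grip_width: 0.002
grasp_force: 0.3
```

In the tool's units: -0.0015 m / 0.75 = -0.002.

Request:
{"api": "move_arm", "payload": {
  "plan": [
    {"delta_pos":[-0.002,0,0],"turn":[0,0,0],"fingers":1},
    {"delta_pos":[-0.002,0,0],"turn":[0,0,0],"fingers":1}
  ]
}}

```text
clock: 15.28
position: [0.5866, -0.1419, 0.1443]
ee_rot: [0.017, 1.0, 0.0, 0.0]
ft_force: [-1.5, -0.7, -0.6]
grip_width: -0.0
grasp_force: 0.2
```

```bash
python3 s.py; python3 -c "
from h import *
c=camera('side');cv2.imwrite('pics/s3.png',cv2.resize(c['color'][230:430,250:500,::-1],None,fx=2.4,fy=2.4))
X=cloud(c);x,y,Z=X[...,0],X[...,1],X[...,2]
m=((x>.58)&(x<.66)&(Z>.142)&(Z<.17)&(y<-.1)&(y>-.2)); print(m.sum(),X[m].mean(0),X[m].min(0),X[m].max(0))"
```

```text
15.28 [ 0.5866 -0.1419  0.1443] yaw 88.0 F [-1.5 -0.7 -0.6] M [-0.024  0.125  0.009] tau7 0.004 j7 1.837 gw -0.0 0.2
230 [ 0.59612565 -0.1540009   0.1508537 ] [ 0.58002472 -0.15655451  0.14214909] [ 0.62107143 -0.14650031  0.15939659]
```

View pics/s3.png

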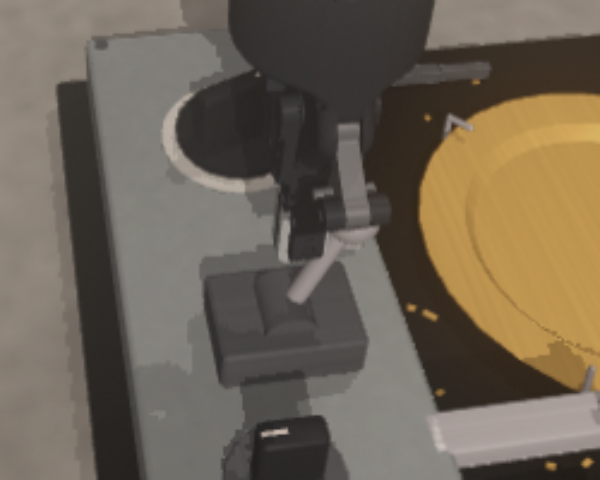

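The lever now leans towards the tray (ball at about (355,232)). I continue until the end stop shows in the force.

In the tool's units: -0.002 m / 0.75 = -0.0027.

Request:
{"api": "move_arm", "payload": {
  "plan": [
    {"delta_pos":[-0.0027,0,0],"turn":[0,0,0],"fingers":1},
    {"delta_pos":[-0.0027,0,0],"turn":[0,0,0],"fingers":1}
  ]
}}

```text
clock: 15.58
position: [0.5881, -0.142, 0.1442]
ee_rot: [0.017, 1.0, 0.0, -0.001]
ft_force: [-3.9, 0.6, 1.9]
grip_width: -0.001
grasp_force: 2.1
```

In the tool's units: -0.001 m / 0.75 = -0.0013.

Request:
{"api": "move_arm", "payload": {
  "plan": [
    {"delta_pos":[-0.0013,0,0],"turn":[0,0,0],"fingers":1},
    {"delta_pos":[-0.0013,0,0],"turn":[0,0,0],"fingers":1}
  ]
}}

```text
clock: 15.82
position: [0.5883, -0.142, 0.1441]
ee_rot: [0.018, 1.0, 0.0, -0.001]
ft_force: [-8.3, 0.4, 5.2]
grip_width: -0.0
grasp_force: 4.5
```

The motion stalls at 8 N, so the lever is at its end stop. I retreat.

In the tool's units: 0.27 m / 0.75 = 0.36, -0.05 m / 0.75 = -0.0667.

Request:
{"api": "move_arm", "payload": {
  "plan": [
    {"delta_pos":[0.0133,0,0],"turn":[0,0,0],"fingers":1},
    {"delta_pos":[0.0533,0,0],"turn":[0,0,0],"fingers":1},
    {"delta_pos":[0.1067,0,0],"turn":[0,0,0],"fingers":1},
    {"delta_pos":[0.1067,0,-0.0667],"turn":[0,0,0],"fingers":1},
    {"delta_pos":[0.1067,0,-0.1467],"turn":[0,0,0],"fingers":1},
    {"delta_pos":[0.1067,0.0667,-0.2],"turn":[0,0,0],"fingers":1},
    {"delta_pos":[0.1067,0.1467,-0.2],"turn":[0,0,0],"fingers":1},
    {"delta_pos":[0.1067,0.2267,-0.2],"turn":[0,0,0],"fingers":1},
    {"delta_pos":[0.1067,0.3067,-0.2],"turn":[0,0,0],"fingers":1},
    {"delta_pos":[0.1067,0.36,-0.2],"turn":[0,0,0],"fingers":1},
    {"delta_pos":[0.1067,0.36,-0.2],"turn":[0,0,0],"fingers":1},
    {"delta_pos":[0.1067,0.36,-0.2],"turn":[0,0,0],"fingers":1}
  ]
}}

```text
clock: 17.32
position: [0.5191, 0.1298, 0.2944]
ee_rot: [0.018, 1.0, -0.0, 0.0]
ft_force: [0.1, -0.5, -0.2]
grip_width: 0.001
grasp_force: 0.0
```

```bash
python3 s.py
python3 - <<'E'
from h import *
for n in ("top","side"):
    c=camera(n); X=cloud(c); Z=X[...,2]; x,y=X[...,0],X[...,1]; B=(abs(x-.58)<.1)
    m=B&(abs(Z-.108)<.005)&(abs(y)<.05); print(n,"wing",m.sum(),cv2.minAreaRect(X[m][:,:2].astype(np.float32)) if m.sum()>9 else "")
    m=B&(Z>.139)&(Z<.17)&(y<-.1)&(y>-.2); P=X[m]
    if len(P)>20:
        A=np.c_[2*P,np.ones(len(P))]; s=np.linalg.lstsq(A,(P**2).sum(1),rcond=None)[0]; print("ball",s[:3],len(P))
    m=B&(abs(Z-.109)<.004)&(y<-.18)&(y>-.26); print("feed",cv2.minAreaRect(X[m][:,:2].astype(np.float32)))
    m=B&(abs(Z-.076)<.003)&(y<-.05)&(y>-.11); print("gauge",cv2.minAreaRect(X[m][:,:2].astype(np.float32)))
    if n=="top": cv2.imwrite("pics/t9.png",c["color"][...,::-1])
E
```

```text
17.32 [0.5191 0.1298 0.2944] yaw 87.97 F [ 0.1 -0.5 -0.2] M [-0.01   0.019  0.01 ] tau7 -0.042 j7 1.229 gw 0.001 0.0
top wing 339 ((0.5937963128089905, -0.0008238218724727631), (0.053638942539691925, 0.014482393860816956), 19.74810791015625)
ball [ 0.61070854 -0.14157772  0.151444  ] 285
feed ((0.5662771463394165, -0.2145545929670334), (0.01227271556854248, 0.029062708839774132), 86.36469268798828)
gauge ((0.6266055703163147, -0.08236314356327057), (0.019860589876770973, 0.02987256832420826), 82.04756164550781)
side wing 342 ((0.5951426029205322, -0.002197112888097763), (0.053573716431856155, 0.014933956786990166), 19.54222297668457)
ball [ 0.61232695 -0.14194406  0.15106153] 487
feed ((0.5671185255050659, -0.2157256156206131), (0.014782368205487728, 0.030846264213323593), 86.57357025146484)
gauge ((0.6191718578338623, -0.08200011402368546), (0.0193931981921196, 0.012465056031942368), 85.6639633178711)
```

View pics/t9.png

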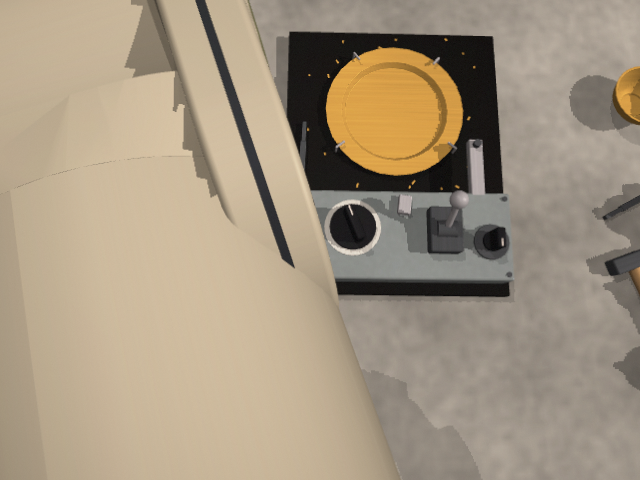

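The ball moved 54 mm to the locked position, the dial rests in notch three, and the gauge and feed knob are unmoved. I hand in.

```bash
python3 -c "
from workcell import *
print(hand_in())"
```

```text
the job is handed in; nothing more can be done
None
```

The dial was pressed against its zero stop at 0.51 Nm, backed off three clicks to the third notch, and the lock lever pushed fully over and released; the feed knob and gauge block measured unmoved, and the job was handed in at about 17.5 s with no verdict returned.

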